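Shut and screw down the fuse cover of a kiln controller

ROBOT

A 7-joint arm with a two-finger parallel gripper is mounted at the origin on the work surface. World frame = base frame: x ahead of the robot, y to its left, z up, the work surface at z = 0. Lengths are in mm, angles in rad, forces in N, time in s.
With the tool pointing down it reaches from about 400 to 875 mm from the base axis. Payload 6.5 kg.
Tool frame: the origin (TCP) lies midway between the tips of the shut fingers; the grasp point (between the pads) lies arm.pinch_z behind it (arm.pinch_z is the distance from the TCP to the grasp point, in mm); z points along the fingers, y is the line along which they close (so a half turn about z gives the same grasp; the last joint's range is limited). The gripper opens to 88 mm and grips with 3 to 60 N. Pads are 18 mm wide; open, the fingers measure 123 mm over their backs; the gripper's body (75 mm by 187 mm) begins 45 mm behind the grasp point.
Start: joints at [-1.281, 0.536, -0.004, 1.538, 0.003, 1.067, -0.071], TCP at [226.416, 609.283, 238.716] pointing down, gripper open.
Joint ranges: [-2.7, 2.7], [-0.37, 2.16], [-1.27, 1.26], [0.24, 2.4], [-1.31, 4.45], [0.19, 1.91], [-2.76, 2.76]. Speed limits (rad/s): [2.39, 2.39, 3.14, 3.14, 3.14, 3.14, 3.14].

INTERFACE

Orientations are given as a rotation vector (axis times angle).
In Python, from rig import telemetry, viewer, workorder, arm gives the robot as it stands.
- The arm moves only by the shell command python3 -m pendant 'ROWS' [FORCE]. ROWS is text: rows parted by semicolons, each of 7 numbers parted by spaces: the shift along the tool's x, y, z scaled (see below), then the turn, a rotation vector about the tool's x, y, z scaled (see below), then the closure, from 0 (fully open) to 1 (shut). In form: dx dy dz ax ay az grip; .... A call has 1 to 20 rows; each row is the pose to reach, as a shift and turn from the pose commanded when the call began, along the tool's axes at that moment; what a row does not reach only later rows make up. The controller multiplies each number of a shift by 25 cm and each number of a turn by 1.5 rad. A row lasts 1/12 s, in which the tool goes at most 41.7 mm and 7.16 degrees, less where a joint would pass 70% of its speed; a pose out of reach is approached as far as the arm can. A call with a number of a shift or a turn outside -1 to 1 is refused whole. A call with a gripper value outside its range is refused whole. The fingers move at their own pace and stop on an object; FORCE is the grip in N (left out, the last holds). Time passes only in rows, so rows that repeat a pose let the fingers close. It gives the time, the measured TCP pose, the force, the opening and the grip force at its end, in the units of the state.
- telemetry.observe(): the state, without advancing time (a new reading comes with each control period).
- viewer.camera(name): name is "scene" or "side" or "wrist"; returns (picture, depth): 480x640x3 uint8, red, green, blue; 480x640 float32, mm along the optical axis (not along the pixel's ray), 0 where there is no reading.
- viewer.camera_info(name): a dict with "mtx" (3x3 intrinsics, pixels), "world_to_cam" (4x4, takes a point from world to camera coordinates). Camera axes: x right, y up, looking along -z (the intrinsics and any distortion apply to the point x, -y, -z); pixel columns grow to the right and rows downward; lengths in mm; the calibration is good to about 2 mm. A picture is of the moment at which its call begins: read the wrist's pose just before it. camera_info takes no time and is no camera call; for the wrist camera it gives the pose at the moment of the call.
- workorder.sign_off(): hands the job in; it is judged then, once.
The state is a dict: "clock": time; "qpos": joint angles; "dq": joint speeds; "joint_efforts": joint torques, N m; "tool_pos": TCP position; "ee_rot": TCP orientation; "wrist_force": force on the tool from outside, world axes, zero at the start; "torque": the same for the moment, N m; "finger_gap": finger opening in mm; "finger_force": force on a finger pad.
Only numpy, scipy, OpenCV 4.12 (cv2) and the standard library are available. Lean on these libraries where they do the work, as an engineer would, in place of code of your own. Each camera call takes 0.05 s, during which the arm holds its last target. There are 200 camera calls.

TASK

Swing the open fuse cover of the kiln controller shut, then take the red flat-blade screwdriver from the rack and drive the cover's big slotted screw clockwise, with the blade pressed square into the slot, until it is fully home. Then lower the screwdriver back upright into its own hole in the rack and let go of it; do not drop it in, do not turn the screw with the fingers, and leave the other things on the counter alone.

Things in the scene. Friction and masses are not known exactly. Their poses are not given: they have to be found in the camera images.
- controller: Blue kiln controller, fixed: 300 mm wide (its y), 200 mm deep (its x), origin at the middle of its underside, front towards its -x. Its grey face slopes 30 degrees from horizontal, rising from 50 mm high at the front edge to 165 mm at the back. On the face's +y half is the fuse compartment (30 mm deep) with its cover, on the -y half a display and keypad.
- cover (a joint): Hinge of the fuse cover, rad: 0 = shut flat on the sloping face, grows as it opens (end stop 1.7; starts 0.8 to 1.4). A stiff hinge: the cover stays where it is left, about 1 to 3 N pushed at its free edge closes it; nothing springs it open again.
- cover_hinge (a point): Middle of the cover's hinge axis, level along the controller's y near the upper end of the face; fixed, with the controller's axes. The light grey cover is a plate 110 mm wide and 6 mm thick (3 mm either side of the axis), reaching 113 mm from the axis to its free edge; shut, it points from the hinge down the slope to the controller's front.
- cover_edge (a point): Middle of the cover's free edge, on its outer face; moves with the cover. x from this edge to the hinge, y along the edge, z out of the outer face, the one to press on. The screw in its round collar (39 mm wide, 10 mm high) stands 28 mm from the edge in the middle of the width, leaving flat plate 35 mm wide either side of it.
- screw (a joint): Angle of the captive screw in its thread, rad: grows as it is turned clockwise seen from outside (driven in); starts 0.3 to 1.8, stops dead at 4.5 = fully home. Turning it takes about 0.07 N m, and it does not turn back by itself. It sinks 4 mm per full turn; at home its head is flush with the collar round it. In the last 1 rad a pawl behind the cover hooks under the rim of the opening and holds the cover shut.
- screw_head: Brass screw head, 28 mm across; origin at the middle of the slot's mouth on its top; moves and turns with the screw and the cover. Axes: x along the slot, z out along the screw's axis (with the cover shut, this leans 30 degrees from vertical towards the controller's front). The slot is 4.2 mm wide, 18 mm long with closed ends, 6 mm deep. The collar's bore is 32 mm.
- driver: Red-handled flat-blade screwdriver, 190 mm long, about 0.14 kg, upright in one of the rack's three holes, its black collar (33 mm across, 6 mm high) resting on the rack's top board. Origin on its axis at the underside of the collar, z up along the handle, which reaches 90 mm above the origin. Below hangs the 9 mm shank; its blade is 12 mm wide along the driver's x, 2 mm thick along y, 16 mm long.
- driver_grip (a point): On the screwdriver's axis, 58 mm above its origin: where to grip the red hexagonal handle, 28 mm across flats from 12 to 84 mm above the origin. One pair of flats faces the driver's +y and -y, the other two pairs are turned 60 and 120 degrees from it. Axes as the driver's.
- driver_tip (a point): Middle of the end of the screwdriver's blade, 100 mm below the driver's origin, axes as the driver's.
- rack: Plywood tool rack, fixed, 300 mm long (its x) by 85 mm, origin at the middle of its underside; the top board is 135 mm above the counter with three round 20 mm holes, right through the 18 mm board, at x = -90, 0 and 90 mm on its middle line. Each holds one tool, in any order.
- cross_driver: Yellow-handled round screwdriver in the rack, handle 78 mm high and 31 mm across; not needed, leave it.
- ribbon_tool: Wooden-handled clay trimming tool in the rack, handle 98 mm high and 30 mm across; not needed, leave it.
- hearts_a: Stack of four cream heart tiles, 113 by 103 mm and 32 mm high; leave it.
- hearts_b: Stack of five cream heart tiles, 113 by 103 mm and 40 mm high; leave it.
- hearts_c: Stack of four cream heart tiles, 113 by 103 mm and 32 mm high; leave it.
- brush_pot: Green glazed pot with brushes, 86 mm across, 225 mm high with the brushes; leave it.
- glaze_jar: Glaze jar with white cap, 72 mm across, 85 mm high; leave it.

How it is judged:
By the outcome, as a careful person would: the job done as asked, in the order asked, and still so for the second after the job is handed in, with the robot touching nothing.
It also fails if it takes over 72 s, if anything falls off the work surface, if the arm or the gripper's body presses on something with over 40 N, if the wrist force passes 120 N, or if a joint passes its speed limit or range.

## Working session

There is one attempt and no reset: what is moved stays moved. The work goes in short steps, Python scripts to look and compute and a shell command to move; the robot and the scene stay as the last step left them, time stands still between calls to the robot, and variables do not carry over. Pictures are saved under pics/ and viewed, at most 10 in all, crops included, and the job is handed in when it is done.

```bash
mkdir -p pics; ls; python3 - <<'E'
from rig import telemetry, viewer, workorder, arm
import cv2,numpy as np
print(telemetry.observe(), arm.pinch_z)
for n in ("scene","side"):
    p,d=viewer.camera(n); cv2.imwrite(f"pics/{n}0.png",p[...,::-1]); np.save(f"pics/{n}0.npy",d)
    i=viewer.camera_info(n); print(n,{k:np.round(v,4).tolist() if hasattr(v,'shape') else v for k,v in i.items()}, (d>0).mean())
E
```

```text
pics
{'clock': 0.0, 'qpos': array([-1.28121104,  0.53717116, -0.00447085,  1.53885096,  0.00260817,
        1.06732487, -0.0711818 ]), 'dq': array([ 1.37792992e-03,  2.29714591e-03, -4.10963082e-04, -4.06050899e-05,
        5.44265136e-04,  8.98542633e-04, -1.10341967e-03]), 'joint_efforts': array([-3.30667226e-04, -5.70997846e+01,  9.90463570e-01, -2.51604366e+01,
       -5.62678592e-02,  1.78918184e-02,  1.43239890e-04]), 'tool_pos': array([226.19704062, 608.71343891, 237.84420004]), 'ee_rot': array([-5.55700962e-01, -3.09185867e+00,  2.72984174e-03]), 'wrist_force': array([-0.24383236, -0.51823869, -0.38477743]), 'torque': array([-0.00270235,  0.04661497,  0.0261706 ]), 'finger_force': 0.0, 'finger_gap': 88.27009389660022} 18.700000000000003
scene {'mtx': [[527.849, 0.0, 321.2561], [0.0, 527.849, 247.4329], [0.0, 0.0, 1.0]], 'world_to_cam': [[0.7384, 0.6744, -0.0058, -399.8234], [-0.5398, 0.5961, 0.5944, 199.2045], [0.4043, -0.4358, 0.8042, -1614.7987], [0.0, 0.0, 0.0, 1.0]]} 0.99611328125
side {'mtx': [[472.0097, 0.0, 313.2037], [0.0, 472.0097, 245.5723], [0.0, 0.0, 1.0]], 'world_to_cam': [[-0.9904, -0.1369, 0.017, 510.2523], [0.0849, -0.5077, 0.8573, -181.8245], [-0.1087, 0.8506, 0.5145, -1270.9742], [0.0, 0.0, 0.0, 1.0]]} 0.99609375
```

View pics/scene0.png

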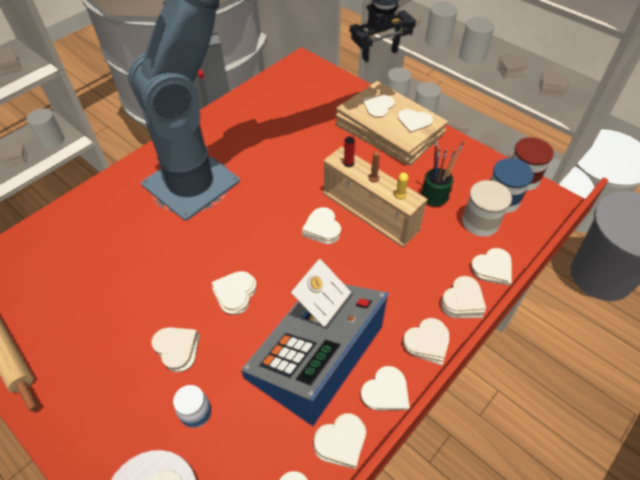

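View pics/side0.png

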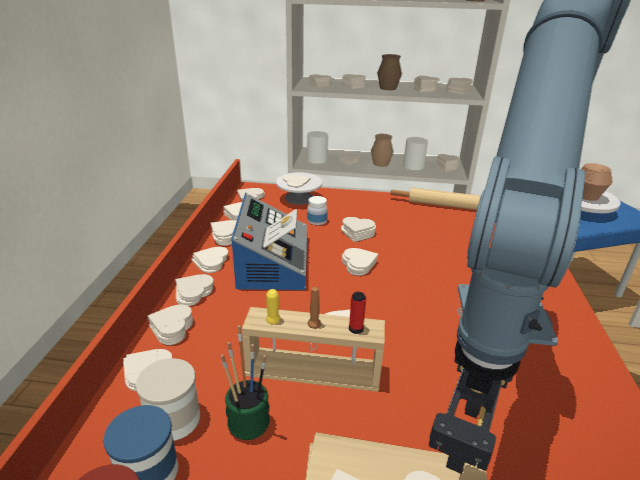

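The scene view shows the red driver at about (349,152) in the rack's end hole, the cover open at (322,292), and the controller at (315,345). In the side view the red driver is at (357,312) and the cover at (281,230).

```bash
cat > h.py <<'E'
from rig import telemetry, viewer, workorder, arm
import cv2,numpy as np
from scipy.spatial.transform import Rotation as R
def cloud(info,d):
    K=np.array(info["mtx"]);W=np.linalg.inv(np.array(info["world_to_cam"]))
    v,u=np.mgrid[:480,:640]
    p=np.stack([(u-K[0,2])/K[0,0]*d,-(v-K[1,2])/K[1,1]*d,-d],-1)
    return p@W[:3,:3].T+W[:3,3]
def proj(info,P):
    K=np.array(info["mtx"]);W=np.array(info["world_to_cam"])
    c=np.atleast_2d(P)@W[:3,:3].T+W[:3,3]
    return np.c_[K[0,0]*c[:,0]/-c[:,2]+K[0,2],-K[1,1]*c[:,1]/-c[:,2]+K[1,2]]
def ray(info,uv):
    K=np.array(info["mtx"]);W=np.linalg.inv(np.array(info["world_to_cam"]))
    d=W[:3,:3]@np.array([(uv[0]-K[0,2])/K[0,0],-(uv[1]-K[1,2])/K[1,1],-1]);return W[:3,3],d/np.linalg.norm(d)
def tri(rays):
    A=sum(np.eye(3)-np.outer(d,d) for o,d in rays);b=sum((np.eye(3)-np.outer(d,d))@o for o,d in rays)
    return np.linalg.solve(A,b)
def toz(r,z): return r[0]+r[1]*(z-r[0][2])/r[1][2]
E
python3 - <<'E'
from h import *
for n in ("scene","side"):
    im=cv2.imread(f"pics/{n}0.png");d=np.load(f"pics/{n}0.npy");i=viewer.camera_info(n);P=cloud(i,d)
    hsv=cv2.cvtColor(im,cv2.COLOR_BGR2HSV);x,y,z=np.moveaxis(P,-1,0);H,S,V=np.moveaxis(hsv.astype(int),-1,0)
    ws=(x>200)&(x<900)&(y>-400)&(y<500)
    m=ws&(z>145)&(z<240)&((H<8)|(H>170))&(S>150); print(n,"red",m.sum(),P[m].mean(0),np.percentile(z[m],[2,98]))
    m=ws&(z>120)&(z<142)&(H>8)&(H<28)&(S>50)
    k,l,s,c=cv2.connectedComponentsWithStats(m.astype(np.uint8));j=1+s[1:,4].argmax();q=P[l==j]
    print("rack top",len(q),np.median(q,0)); q=q[abs(q[:,2]-np.median(q[:,2]))<5]; r=cv2.minAreaRect(q[:,:2].astype(np.float32));print(r,cv2.boxPoints(r).tolist())
    m=ws&(z>20)&(H>100)&(H<125)&(S>120);k,l,s,c=cv2.connectedComponentsWithStats(m.astype(np.uint8))
    for j in range(1,k):
        if s[j,4]>150:q=P[l==j];print("blue",s[j],q.mean(0),q.min(0),q.max(0))
E
```

```text
scene red 383 [487.48634872 249.88285464 182.92555952] [146.83195664 223.00861687]
rack top 2178 [498.81615203 267.56649894 133.26400029]
((479.25836181640625, 279.2967834472656), (303.81585693359375, 82.15898132324219), 0.47777578234672546) [[327.0131530761719, 319.1081237792969], [327.6982727050781, 236.95201110839844], [631.5035400390625, 239.48544311523438], [630.8184814453125, 321.64154052734375]]
blue [ 244  304  140  120 2187] [ 745.08875036 -213.86950159   79.54190576] [ 590.6736058  -318.0761124    20.01161119] [783.32485096  -8.025938   160.00191788]
side red 458 [413.68663382 268.9536005  181.41795475] [146.43521962 218.76756243]
rack top 3407 [473.27897563 294.65142066 133.24125717]
((477.14129638671875, 280.514892578125), (80.6587142944336, 300.6715087890625), 89.96430206298828) [[326.78045654296875, 240.27920532226562], [627.451904296875, 240.09188842773438], [627.5021362304688, 320.7505798339844], [326.8306884765625, 320.9378967285156]]
blue [ 232  241   73   44 1484] [665.05488725  -5.54759069  69.80940265] [544.90414847 -25.28676613  20.11034162] [738.83565348   8.32411002 157.11407581]
```

```bash
python3 - <<'E'
from h import *
I={n:viewer.camera_info(n) for n in("scene","side")}
rr=[]
Q=[]
for n in ("scene","side"):
    im=cv2.imread(f"pics/{n}0.png");d=np.load(f"pics/{n}0.npy");P=cloud(I[n],d);x,y,z=np.moveaxis(P,-1,0)
    H,S,V=np.moveaxis(cv2.cvtColor(im,cv2.COLOR_BGR2HSV).astype(int),-1,0)
    m=(x>340)&(x<430)&(abs(y-280)<40)&(z>165)&(z<240)&((H<8)|(H>170))&(S>150);uv=np.argwhere(m)[:,::-1].mean(0)
    print(n,"driver",m.sum(),uv,np.median(P[m],0)); rr.append(ray(I[n],uv))
    m=(x>480)&(x<850)&(y>-380)&(y<60)&(z>42)&(z<300); Q.append(P[m])
    np.save(f"pics/{n}_Q.npy",P[m])
print("tri",tri(rr))
# controller footprint from all points
q=Q[0]; q=q[(q[:,2]>42)]
# face plane: RANSAC with 30deg slope
rng=np.random.default_rng(0)
for n,q in zip(I,Q):
    best=0
    for _ in range(1500):
        a=q[rng.choice(len(q),3,False)];nn=np.cross(a[1]-a[0],a[2]-a[0]);L=np.linalg.norm(nn)
        if L<100:continue
        nn=nn/L*np.sign(nn[2]);
        if abs(nn[2]-.866)>.06:continue
        k=abs((q-a[0])@nn)<2
        if k.sum()>best:best=k.sum();K=k
    f=q[K];c=f.mean(0);u,s,v=np.linalg.svd(f-c);nn=v[2]*np.sign(v[2][2])
    yaw=np.arctan2(-nn[1],-nn[0]); print(n,best,"n",nn,"c",c,"yaw",yaw,"tilt",np.degrees(np.arccos(nn[2])))
    r=cv2.minAreaRect(f[:,:2].astype(np.float32));print(r,cv2.boxPoints(r).tolist())
    # points above face : the cover
    h=(q-c)@nn; o=q[(h>8)]
    o=o[(o[:,2]>90)]; print("cover pts",len(o),o.mean(0)); 
    u,s,v=np.linalg.svd(o-o.mean(0),full_matrices=False);print(s/np.sqrt(len(o)),v)
E
```

```text
scene driver 184 [349.33695652 148.52717391] [398.45883545 270.90216888 198.74498508]
side driver 317 [357.68769716 309.4511041 ] [386.16696473 291.43696128 192.6314491 ]
tri [387.34386795 282.01088516 185.9942106 ]
scene 4546 n [-0.4970297  -0.0628184   0.86545671] c [ 681.29619401 -178.29500874  115.58818707] yaw 0.1257210275145717 tilt 30.065103027032432
((664.2628784179688, -156.79779052734375), (203.2301483154297, 302.6756591796875), 7.778356075286865) [[543.1005249023438, -20.605133056640625], [584.0650024414062, -320.4958801269531], [785.4252319335938, -292.9904479980469], [744.4607543945312, 6.900299072265625]]
cover pts 2107 [630.27845467 -93.8832968  160.07088421]
[33.49293446 32.89084216  7.57119706] [[ 0.749993    0.38233916 -0.53974741]
 [ 0.35400989 -0.92132648 -0.1607312 ]
 [ 0.55873741  0.07052864  0.82634026]]
side 1948 n [-0.49544644 -0.06799543  0.86597312] c [ 661.74068001 -126.18938509  109.40371107] yaw 0.13638869831755826 tilt 30.00599088616367
((660.767333984375, -156.03546142578125), (200.7299041748047, 307.6101989746094), 7.963311672210693) [[540.0621948242188, -17.617958068847656], [582.6781616210938, -322.2618713378906], [781.4724731445312, -294.4529724121094], [738.8565063476562, 10.190948486328125]]
cover pts 615 [624.6132683  -80.11354073 160.95860197]
[35.62978089 32.59244004  7.99813602] [[ 0.82295449 -0.26644894 -0.50174782]
 [ 0.17256136  0.95870248 -0.22607993]
 [-0.54126563 -0.09947121 -0.8349473 ]]
```

```bash
cat >> h.py <<'E'
def tool():
    s=telemetry.observe();return np.array(s["tool_pos"]),R.from_rotvec(s["ee_rot"]),s
def go(p,Rt,p0=None,R0=None):
    if p0 is None:p0,R0,_=tool()
    sh=R0.inv().apply(np.array(p)-p0)/250;tu=(R0.inv()*Rt).as_rotvec()/1.5
    print("shift",np.round(sh,4),"turn",np.round(tu,4))
E
python3 - <<'E'
from h import *
p,Rt,s=tool();i=viewer.camera_info("wrist");W=np.linalg.inv(np.array(i["world_to_cam"]))
print(np.round(i["mtx"],1).tolist());print("cam pos in tool",Rt.inv().apply(W[:3,3]-p));print("cam axes in tool (cols)\n",np.round(Rt.inv().as_matrix()@W[:3,:3],3))
print(np.round(Rt.as_matrix(),3))
# cover pts in controller frame
yaw=.137;c=np.array([662.5,-156.5,0]);C=R.from_rotvec([0,0,yaw])
for n in("scene","side"):
    q=C.inv().apply(np.load(f"pics/{n}_Q.npy")-c);h=(q-[-100,0,50])@[-.5,0,.866];o=q[(h>8)&(q[:,1]>-10)&(q[:,1]<140)]
    print(n,len(o),o.min(0),o.max(0));
    for a in np.arange(-100,110,10):
        k=o[(o[:,0]>a)&(o[:,0]<a+10)]
        if len(k)>5:print(a,len(k),np.round(np.percentile(k[:,2],[5,50,95])),np.round(np.percentile(k[:,1],[2,98])))
E
```

```text
[[368.3, 0.0, 321.3], [0.0, 368.3, 239.6], [0.0, 0.0, 1.0]]
cam pos in tool [  70.80515198   -1.01176037 -146.48087833]
cam axes in tool (cols)
 [[ 0.     0.961  0.278]
 [ 1.    -0.    -0.   ]
 [-0.     0.278 -0.961]]
[[-0.937  0.348 -0.   ]
 [ 0.348  0.937 -0.001]
 [-0.    -0.002 -1.   ]]
scene 2044 [-70.68761385  12.80534196 125.51727356] [ 65.66041235 124.80825501 196.70641656]
-80 9 [187. 188. 189.] [ 16. 110.]
-70 215 [184. 188. 192.] [ 16. 121.]
-60 210 [176. 182. 192.] [ 15. 121.]
-50 228 [170. 176. 191.] [ 15. 120.]
-40 255 [161. 168. 185.] [ 15. 121.]
-30 250 [153. 159. 174.] [ 15. 121.]
-20 238 [145. 152. 157.] [ 15. 121.]
-10 225 [138. 144. 149.] [ 15. 120.]
0 224 [131. 137. 142.] [ 16. 121.]
10 168 [127. 130. 135.] [ 16. 122.]
50 11 [148. 151. 154.] [ 52. 107.]
60 8 [153. 154. 157.] [50. 91.]
side 606 [-74.0432766   10.68780504 125.8105626 ] [ 61.33016235 128.0266868  193.41706268]
-80 27 [187. 188. 191.] [ 23. 123.]
-70 70 [182. 186. 189.] [ 22. 124.]
-60 72 [175. 181. 192.] [ 20. 127.]
-50 67 [168. 175. 188.] [ 20. 126.]
-40 65 [159. 166. 182.] [ 19. 126.]
-30 62 [151. 156. 160.] [ 19. 126.]
-20 66 [145. 149. 154.] [ 21. 124.]
-10 64 [137. 141. 146.] [ 19. 126.]
0 61 [129. 134. 138.] [ 21. 127.]
10 38 [126. 128. 131.] [ 21. 127.]
50 11 [147. 150. 154.] [ 54. 114.]
```

```bash
cat >> h.py <<'E'
YAW=.137
CC=np.array([662.5,-156.5,0]);C=R.from_rotvec([0,0,YAW])
cw=lambda p:C.apply(p)+CC
DOWN=lambda yaw:R.from_rotvec([0,0,yaw])*R.from_matrix(np.diag([-1,1,-1.]))  # tool x = -world x at yaw 0
E
python3 - <<'E'
from h import *
go([388,282,310],DOWN(YAW))
E
```

```text
shift [-1.0617 -1.0003 -0.2866] turn [-1.000e-03 -2.000e-04 -3.285e-01]
```

```bash
R1="-1 -0.98 -0.29 0 0 -0.3285 0"; python3 -m pendant '0 0 -0.29 0 0 0 0;0 0 -0.29 0 0 0 0;-1 -0.98 -0.29 0 0 -0.3285 0;-1 -0.98 -0.29 0 0 -0.3285 0;-1 -0.98 -0.29 0 0 -0.3285 0;-1 -0.98 -0.29 0 0 -0.3285 0;-1 -0.98 -0.29 0 0 -0.3285 0;-1 -0.98 -0.29 0 0 -0.3285 0;-1 -0.98 -0.29 0 0 -0.3285 0;-1 -0.98 -0.29 0 0 -0.3285 0;-1 -0.98 -0.29 0 0 -0.3285 0;-1 -0.98 -0.29 0 0 -0.3285 0;-1 -0.98 -0.29 0 0 -0.3285 0;-1 -0.98 -0.29 0 0 -0.3285 0'
python3 - <<'E'
from h import *
p,Rt,s=tool();i=viewer.camera_info("wrist");im,d=viewer.camera("wrist")
print(p,Rt.as_rotvec(),s["qpos"]);cv2.imwrite("pics/w1.png",im[...,::-1]);np.save("pics/w1.npy",d);print(proj(i,[[388,282,225],[388,282,135]]))
E
```

```text
clock: 1.27
tool_pos: [374.7, 293.7, 311.1]
ee_rot: [0.217, -3.134, -0.001]
wrist_force: [-0.5, 0.9, 1.0]
finger_gap: 88.1
finger_force: 0.0
[374.72885967 293.66494796 311.12915525] [ 2.17330173e-01 -3.13367386e+00 -7.11965234e-04] [-0.79150342  0.15629963  0.03663067  1.89885702 -0.00711792  1.08656533
  0.95727574]
[[303.06438588 262.01336892]
 [307.80647112 228.56331407]]
```

View pics/w1.png

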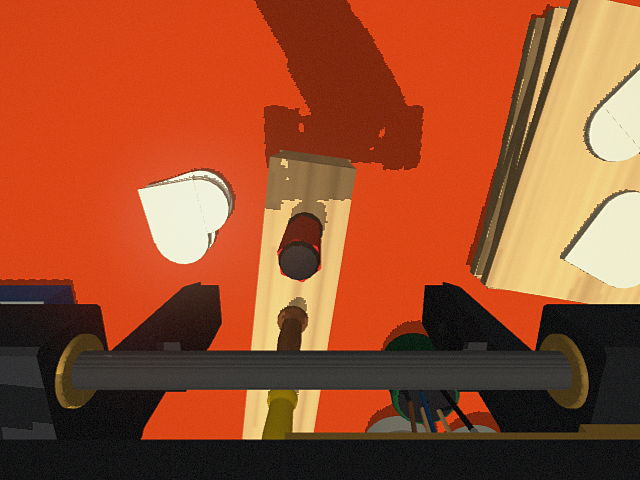

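The wrist view shows the red handle's cap at (299,261), the ribbon tool at (292,320) and the yellow driver at (282,400). The prediction agrees within 3 mm. I'll try handle facet normals from the depth.

```bash
python3 - <<'E'
from h import *
im=cv2.imread("pics/w1.png");d=np.load("pics/w1.npy").astype(float);i=viewer.camera_info("wrist");P=cloud(i,d)
x,y,z=np.moveaxis(P,-1,0)
print("cap",[np.round(P[b,299],1).tolist() for b in (250,255,261,268)])
m=(abs(z-226)<6)&(abs(x-388)<25)&(abs(y-282)<25);print(m.sum(),P[m].mean(0),P[m].min(0),P[m].max(0),np.argwhere(m).mean(0)[::-1])
m=(z>148)&(z<216)&(abs(x-388)<25)&(abs(y-282)<25)
q=P[m];print(len(q),q.min(0),q.max(0))
du=np.roll(P,-2,1)-np.roll(P,2,1);dv=np.roll(P,-2,0)-np.roll(P,2,0);n=np.cross(du,dv);n/=np.linalg.norm(n,axis=-1,keepdims=True)
ok=cv2.erode(m.astype(np.uint8),np.ones((5,5)))>0
az=np.degrees(np.arctan2(n[...,1],n[...,0]))[ok];print("horiz",np.round(abs(n[...,2][ok]).mean(),2));print(np.histogram(az%180,36,(0,180)))
a=q[:,:2]-[388,282]; 
for k in range(0,60,5):
  e=np.radians(k);print(k,[round(float(np.percentile(a@[np.cos(e+j*np.pi/3),np.sin(e+j*np.pi/3)],98)),1) for j in range(6)])
E
```

```text
cap [[379.8, 278.6, 225.0], [383.1, 279.0, 225.6], [387.5, 279.5, 225.1], [392.2, 280.2, 225.7]]
1267 [387.18383828 279.4263436  224.25623222] [373.3660524  264.89042821 220.00183907] [402.90389389 294.37183756 227.0783705 ] [298.94396212 260.10497238]
811 [373.20545792 263.56787447 148.05345052] [389.30845673 293.93208889 215.8577818 ]
horiz 0.02
(array([ 4,  5,  3,  3,  6,  8,  5,  9, 40, 61,  5,  0,  0,  0,  0,  0,  0,
        0,  0,  0,  0,  0,  2,  1,  3,  4,  0,  0,  0,  2,  2, 24, 85, 95,
       55,  8]), array([  0.,   5.,  10.,  15.,  20.,  25.,  30.,  35.,  40.,  45.,  50.,
        55.,  60.,  65.,  70.,  75.,  80.,  85.,  90.,  95., 100., 105.,
       110., 115., 120., 125., 130., 135., 140., 145., 150., 155., 160.,
       165., 170., 175., 180.]))
0 [0.1, 10.1, 12.5, 14.5, 17.2, 13.4]
5 [1.1, 10.6, 12.9, 15.1, 17.6, 12.3]
10 [2.1, 11.0, 13.2, 15.5, 17.9, 11.1]
15 [3.1, 11.3, 13.4, 15.8, 18.1, 9.8]
20 [4.1, 11.5, 13.5, 16.0, 18.1, 8.4]
25 [5.0, 11.6, 13.5, 16.1, 18.0, 7.0]
30 [5.9, 11.7, 13.4, 16.1, 17.7, 5.5]
35 [6.8, 11.6, 13.2, 16.0, 17.3, 4.0]
40 [7.6, 11.4, 13.0, 15.8, 16.8, 2.4]
45 [8.3, 11.2, 12.8, 15.5, 16.1, 0.9]
50 [9.0, 11.5, 13.2, 16.0, 15.4, -0.7]
55 [9.6, 12.1, 13.9, 16.7, 14.5, -0.9]<stdin>:8: RuntimeWarning: invalid value encountered in divide
```

```bash
python3 - <<'E'
from h import *
go(cw([-55,108,235]),DOWN(YAW))
p0=cw([-55,108,235])
hx,hz,r=19.5,122,92
for t in (36,30,20,10,0,-10,-20,-30):
    a=np.radians(t);x=hx-r*np.cos(a);z=hz+r*np.sin(a)+9*abs(np.tan(a))+3/np.cos(a);print(t,round(x,1),round(z,1));go(cw([x,108,z]),DOWN(YAW),p0,DOWN(YAW))
E
```

```text
shift [-0.6714 -1.5121  0.3034] turn [ 0.0003 -0.0003  0.0016]
36 -54.9 186.3
shift [-0.0003 -0.      0.1947] turn [0. 0. 0.]
30 -60.2 176.7
shift [0.0207 0.     0.2334] turn [0. 0. 0.]
20 -67.0 159.9
shift [0.0478 0.     0.3003] turn [0. 0. 0.]
10 -71.1 142.6
shift [0.0644 0.     0.3696] turn [0. 0. 0.]
0 -72.5 125.0
shift [0.07 0.   0.44] turn [0. 0. 0.]
-10 -71.1 110.7
shift [0.0644 0.     0.4974] turn [0. 0. 0.]
-20 -67.0 97.0
shift [0.0478 0.     0.552 ] turn [0. 0. 0.]
-30 -60.2 84.7
shift [0.0207 0.     0.6014] turn [0. 0. 0.]
```

```bash
python3 -m pendant '-0.4 -0.95 0 0 0 0 1;-0.4 -0.95 0 0 0 0 1;-0.4 -0.95 0 0 0 0 1;-0.4 -0.95 0 0 0 0 1;-0.4 -0.95 0 0 0 0 1;-0.4 -0.95 0 0 0 0 1;-0.4 -0.95 0 0 0 0 1' 20; python3 -m pendant '-0.27 -0.56 0 0 0 0 1;-0.27 -0.56 0.1 0 0 0 1;-0.27 -0.56 0.2 0 0 0 1;-0.27 -0.56 0.3 0 0 0 1;-0.27 -0.56 0.3 0 0 0 1;-0.27 -0.56 0.3 0 0 0 1;-0.27 -0.56 0.3 0 0 0 1'; python3 - <<'E'
from h import *
p,Rt,s=tool();q=C.inv().apply(p-CC);print(q,s["qpos"])
i=viewer.camera_info("wrist");im,d=viewer.camera("wrist");cv2.imwrite("pics/w2.png",im[...,::-1]);P=C.inv().apply((cloud(i,d)-CC).reshape(-1,3))
m=(P[:,1]>95)&(P[:,1]<122)&(P[:,2]>100)&(P[:,2]<205)&(P[:,0]<30)&(P[:,0]>-90);k=P[m];print(m.sum())
for a in range(-90,30,10):
    b=k[(k[:,0]>a)&(k[:,0]<a+10)]
    if len(b)>3:print(a,len(b),np.round(np.median(b,0),1),np.round(b[:,2].max(),1))
go(cw([-55,108,235]),DOWN(YAW))
E
```

```text
clock: 1.9
tool_pos: [509.6, 65.4, 311.3]
ee_rot: [-0.205, 3.133, -0.005]
wrist_force: [-0.1, 0.2, 0.6]
finger_gap: 43.3
finger_force: 0.0
clock: 2.48
tool_pos: [592.7, -56.9, 235.5]
ee_rot: [0.217, -3.132, -0.001]
wrist_force: [0.4, 0.6, 0.4]
finger_gap: 0.9
finger_force: 0.0
[-55.52418397 108.16715519 235.45393973] [-0.19650308  0.45722447  0.29327344  1.70437419 -0.15231165  1.00449711
  1.85956793]
2253
-80 209 [-71.  108.5 190.2] 192.7
-70 722 [-65.6 108.5 190.3] 193.5
-60 558 [-55.3 108.5 182.7] 187.2
-50 496 [-45.1 108.6 175.3] 179.5
-40 166 [-37.9 107.5 169.9] 172.2
-30 18 [-25.2 107.2 160.5] 164.4
-20 17 [-15.3 107.6 153.1] 156.6
-10 17 [ -6.  106.9 145.8] 149.3
0 14 [  5.6 107.3 137.3] 141.1
10 14 [ 14.8 107.3 130.8] 134.7
20 22 [ 26.8 107.3 125.3] 128.1
shift [ 0.0001 -0.003   0.0066] turn [0.0006 0.0001 0.0016]
```

```bash
python3 -m pendant '0 0 0.1 0 0 0 1;0 0 0.16 0 0 0 1;0 0 0.2 0 0 0 1;0.02 0 0.235 0 0 0 1;0.035 0 0.27 0 0 0 1;0.048 0 0.3 0 0 0 1;0.056 0 0.335 0 0 0 1;0.064 0 0.37 0 0 0 1;0.068 0 0.405 0 0 0 1;0.07 0 0.44 0 0 0 1;0.068 0 0.47 0 0 0 1;0.064 0 0.5 0 0 0 1;0.056 0 0.525 0 0 0 1;0.048 0 0.55 0 0 0 1;0.036 0 0.575 0 0 0 1;0.02 0 0.59 0 0 0 1;0.02 0 0.595 0 0 0 1;0.02 0 0.6 0 0 0 1;0.02 0 0.605 0 0 0 1;0.02 0 0.61 0 0 0 1'; python3 - <<'E'
from h import *
p,Rt,s=tool();print(C.inv().apply(p-CC))
E
```

```text
clock: 4.2
tool_pos: [589.2, -59.1, 85.0]
ee_rot: [-0.215, 3.132, 0.0]
wrist_force: [-4.4, 0.9, 18.0]
finger_gap: 0.2
finger_force: 8.5
[-59.34106181 106.46757824  85.03118638]
```

```bash
cat >> h.py <<'E'
INS=lambda tilt,spin=0:C*R.from_rotvec([0,np.radians(-tilt),0])*DOWN(0)*R.from_rotvec([0,0,spin])
NRM=C.apply([-.5,0,.8660254])
E
python3 - <<'E'
from h import *
S=cw([-54-6,70,78+11]);Rt=INS(14);cam=S+220*NRM;t=cam-Rt.apply([70.8,-1,-146.5]);print(t)
go(t,Rt)
E
```

```text
[587.55900543 -95.16008512 154.50533431]
shift [ 0.0254 -0.1419 -0.278 ] turn [-0.     -0.1613  0.    ]
```

```bash
python3 -m pendant '0.02 0 -0.1 0 0 0 1;0.025 -0.05 -0.2 0 -0.05 0 1;0.025 -0.14 -0.278 0 -0.16 0 1;0.025 -0.14 -0.278 0 -0.16 0 1;0.025 -0.14 -0.278 0 -0.16 0 1;0.025 -0.14 -0.278 0 -0.16 0 1'; python3 - <<'E'
from h import *
i=viewer.camera_info("wrist");p,Rt,s=tool();im,d=viewer.camera("wrist");i2=viewer.camera_info("wrist");print(s["qpos"],np.abs(s["dq"]).max())
cv2.imwrite("pics/w3.png",im[...,::-1]);np.save("pics/w3.npy",d);np.savez("pics/w3i.npz",**i)
print(proj(i,cw([-60,70,89])))
E
```

```text
clock: 4.7
tool_pos: [586.2, -94.5, 153.5]
ee_rot: [-0.198, 2.896, 0.025]
wrist_force: [0.3, 1.0, 0.4]
finger_gap: 0.2
finger_force: 0.0
[-0.02632016  0.45237098  0.18102712  1.96594713 -0.29005194  0.51549713
  2.07248909] 0.03175602891248408
[[320.16026897 242.53675635]]
```

View pics/w3.png

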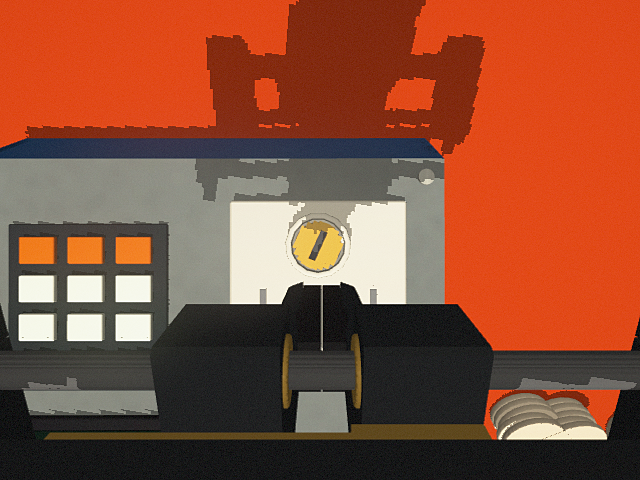

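The cover is shut. The brass screw head is centred near (318,245), with the slot leaning up and to the right.

```bash
python3 - <<'E'
from h import *
im=cv2.imread("pics/w3.png");d=np.load("pics/w3.npy").astype(float);i=dict(np.load("pics/w3i.npz"));P=cloud(i,d)
Hh,S,V=np.moveaxis(cv2.cvtColor(im,cv2.COLOR_BGR2HSV).astype(int),-1,0)
v,u=np.mgrid[:480,:640];near=np.hypot(u-318,v-245)<26
br=near&(Hh>12)&(Hh<32)&(S>110)
cnt=np.vstack(cv2.findContours(br.astype(np.uint8),cv2.RETR_EXTERNAL,cv2.CHAIN_APPROX_NONE)[0]);(c,r)=cv2.minEnclosingCircle(cnt);el=cv2.fitEllipse(cv2.convexHull(cnt));print("circle",c,r,el)
Q=C.inv().apply((P-CC).reshape(-1,3)).reshape(P.shape);n=np.array([-.5,0,.8660254]);h=(Q-[-100,0,50])@n
print("head h",np.median(h[br]),"collar h",[np.round(np.median(h[(abs(np.hypot(u-c[0],v-c[1])-k)<1.0)]),1) for k in (15,20,25,27,29,31,34,40)])
pl=(u>240)&(u<275)&(v>210)&(v<290);print("plate h",np.median(h[pl]),"face h",np.median(h[(u>180)&(u<220)&(v>230)&(v<290)]))
hd=np.median(h[br])
# slot: dark pixels inside the head
hull=np.zeros((480,640),np.uint8);cv2.circle(hull,tuple(int(round(t)) for t in c),int(r)-4,1,-1)
dk=((hull>0)&(V<110)).astype(np.uint8);k,l,s,ce=cv2.connectedComponentsWithStats(dk);j=1+s[1:,4].argmax();sl=l==j;print("slot px",s[j],ce[j])
def onpl(uv,hh):
    o,dr=ray(i,uv);o=C.inv().apply(o-CC);dr=C.inv().apply(dr);t=(hh-(o-[-100,0,50])@n)/(dr@n);return o+dr*t
e1=np.array([.866,0,.5]);e2=np.array([0,1.,0]) # up slope, y
pts=np.array([onpl((a,b),hd) for b,a in np.argwhere(sl)]);m=pts.mean(0);xy=np.c_[(pts-m)@e1,(pts-m)@e2]
w,V2=np.linalg.eigh(np.cov(xy.T));dirv=V2[:,1];print("slot ctr",m,"len/wid",np.sqrt(12*w),"angle from upslope toward +y deg",np.degrees(np.arctan2(dirv[1],dirv[0])))
print("head ctr",onpl(c,hd),onpl(el[0],hd),"r mm",np.linalg.norm(onpl((c[0]+r,c[1]),hd)-onpl(c,hd)))
E
```

```text
circle (317.5, 245.0) 25.303260803222656 ((317.54644775390625, 244.9442901611328), (48.61370849609375, 49.170291900634766), 113.52806854248047)
head h 18.950394050035776 collar h [np.float64(18.9), np.float64(18.9), np.float64(6.8), np.float64(15.7), np.float64(16.3), np.float64(16.3), np.float64(6.3), np.float64(6.5)]
plate h 6.399632465027322 face h 0.43576572714002637
slot px [309 230  18  30 175] [317.40571429 245.37714286]
slot ctr [-61.177169    68.40824389  94.29640233] len/wid [ 3.88638069 18.29404724] angle from upslope toward +y deg 154.8991838548757
head ctr [-61.36737703  68.46319564  94.18658568] [-61.39550599  68.49030185  94.17034541] r mm 14.75900029349054
```

```bash
python3 - <<'E'
from h import *
i=viewer.camera_info("side");print(proj(i,[[387.5,280,z] for z in (225,135,100,60,51,35)]))
u,v=proj(i,[387.5,280,70])[0];print(u,v);im=cv2.imread("pics/side0.png");u,v=int(u),int(v)
a=cv2.resize(im[v-30:v+25,u-30:u+30],None,fx=10,fy=10,interpolation=cv2.INTER_NEAREST);cv2.imwrite("pics/crop1.png",a)
print(u-30,v-30)
E
```

```text
[[358.45650507 293.89347872]
 [355.65488316 327.89084477]
 [354.63381966 340.28133529]
 [353.51001481 353.91858034]
 [353.26323685 356.91320311]
 [352.82985909 362.17219342]]
353.7867923434101 350.5599162394458
323 320
```

View pics/crop1.png

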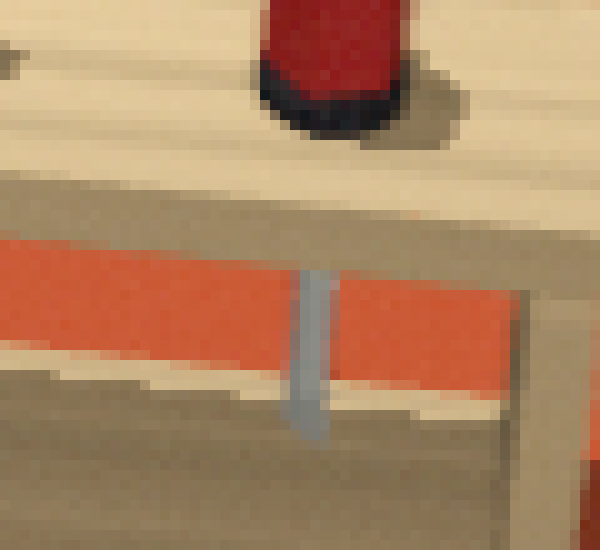

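Side crop: the blade end is about 4–5 px wide near (307,420). That suggests the blade lies near 16°, but it isn't certain. I'll grip the flats at 106° and check the blade with the wrist camera after lifting.

```bash
python3 - <<'E'
from h import *
go([387.5,280,300],DOWN(np.radians(16)))
go([387.5,280,174.3],DOWN(np.radians(16)),np.array([387.5,280,300]),DOWN(np.radians(16)))
E
```

```text
shift [ 0.4286  1.5909 -0.7075] turn [-0.0107  0.1591 -0.0938]
shift [0.     0.     0.5028] turn [0. 0. 0.]
```

```bash
python3 -m pendant '0 0 -0.3 0 0 0 0;0.1 0.3 -0.7 0 0 0 0;0.4 0.9 -0.7 -0.01 0.16 -0.09 0;0.4 0.9 -0.7 -0.01 0.16 -0.09 0;0.4 0.9 -0.7 -0.01 0.16 -0.09 0;0.4 0.9 -0.7 -0.01 0.16 -0.09 0;0.4 0.9 -0.7 -0.01 0.16 -0.09 0;0.4 0.9 -0.7 -0.01 0.16 -0.09 0;0.4 0.9 -0.7 -0.01 0.16 -0.09 0'; python3 - <<'E'
from h import *
go([387.5,280,300],DOWN(np.radians(16)))
E
```

```text
clock: 5.5
tool_pos: [416.0, 116.4, 301.1]
ee_rot: [0.444, -3.11, -0.001]
wrist_force: [0.7, 0.6, -0.2]
finger_gap: 58.5
finger_force: 0.0
shift [-0.0736  0.6603  0.0047] turn [0.0004 0.     0.0029]
```

```bash
python3 -m pendant '-0.074 0.66 0 0 0 0 0;-0.074 0.66 0 0 0 0 0;-0.074 0.66 0 0 0 0 0;-0.074 0.66 0 0 0 0.003 0;-0.074 0.66 0 0 0 0.003 0;-0.074 0.66 0 0 0 0.003 0;-0.074 0.66 0 0 0 0.003 0'; python3 - <<'E'
from h import *
i=viewer.camera_info("wrist");p,Rt,s=tool();im,d=viewer.camera("wrist");P=cloud(i,d);x,y,z=np.moveaxis(P,-1,0)
print(p,s["finger_gap"])
m=(abs(z-225)<4)&(abs(x-388)<25)&(abs(y-280)<25);c,r=cv2.minEnclosingCircle(np.argwhere(m)[:,::-1].astype(np.float32));print(m.sum(),P[m].mean(0),"ray",toz(ray(i,c),225),r)
go([387.5,280,174.3],DOWN(np.radians(16)))
E
```

```text
clock: 6.08
tool_pos: [392.0, 272.9, 298.6]
ee_rot: [0.421, -3.112, 0.005]
wrist_force: [0.1, -0.9, -0.6]
finger_gap: 88.1
finger_force: 0.0
[392.04057852 272.88809247 298.63083834] 88.05124004642107
1373 [387.761017   278.48868737 224.5286791 ] ray [386.82649011 277.53979937 225.        ] 22.825321197509766
shift [0.0094 0.0369 0.4978] turn [-0.0018 -0.001  -0.0082]
```

```bash
python3 -m pendant '0 0 0 0 0 0 0;0 0 0.1 0 0 0 0;0 0 0.1 0 0 0 0'; python3 - <<'E'
from h import *
p,Rt,s=tool();print(p);go([387.5,279,174.3],DOWN(np.radians(16)))
E
```

```text
clock: 6.38
tool_pos: [390.9, 270.7, 271.6]
ee_rot: [0.416, -3.11, 0.007]
wrist_force: [-0.8, -0.8, -1.3]
finger_gap: 88.3
finger_force: 0.0
[390.87115318 270.69008774 271.55787969]
shift [0.0024 0.037  0.3889] turn [-0.0024 -0.0032 -0.0089]
```

```bash
python3 -m pendant '0.002 0.037 0.05 0 0 -0.009 0;0.002 0.037 0.05 0 0 -0.009 0'; python3 - <<'E'
from h import *
p,Rt,s=tool();print(p);go([387.5,279,174.3],DOWN(np.radians(16)))
E
```

```text
clock: 6.55
tool_pos: [387.9, 281.5, 260.7]
ee_rot: [0.441, -3.108, 0.004]
wrist_force: [-0.7, -0.2, -0.0]
finger_gap: 88.3
finger_force: 0.0
[387.86830187 281.49300503 260.66217678]
shift [ 0.0031 -0.0085  0.3455] turn [-0.0014 -0.0021  0.0018]
```

```bash
python3 -m pendant '0.003 -0.0085 0.1 0 0 0.001 0;0.003 -0.0085 0.2 0 0 0.001 0;0.003 -0.0085 0.3 0 0 0.001 0;0.003 -0.0085 0.345 0 0 0.001 0;0.003 -0.0085 0.345 0 0 0.001 0;0.003 -0.0085 0.345 0 0 0.001 0'; python3 - <<'E'
from h import *
p,Rt,s=tool();print(p);go([387.5,279,174.3],DOWN(np.radians(16)))
E
```

```text
clock: 7.05
tool_pos: [389.0, 279.0, 176.0]
ee_rot: [0.437, -3.11, 0.003]
wrist_force: [-0.7, 0.2, 0.5]
finger_gap: 88.3
finger_force: 0.0
[389.04738894 278.95978173 176.0160303 ]
shift [0.0059 0.0019 0.0069] turn [-0.0012 -0.0007 -0.0002]
```

Close on the handle.

```bash
python3 -m pendant '0.005 0 0.006 0 0 0 0.5;0.005 0 0.006 0 0 0 1;0.005 0 0.006 0 0 0 1;0.005 0 0.006 0 0 0 1;0.005 0 0.006 0 0 0 1;0.005 0 0.006 0 0 0 1;0.005 0 0.006 0 0 0 1;0.005 0 0.006 0 0 0 1;0.005 0 0.006 0 0 0 1;0.005 0 0.006 0 0 0 1' 45
```

```text
clock: 7.88
tool_pos: [387.5, 279.1, 173.9]
ee_rot: [0.438, -3.11, 0.002]
wrist_force: [0.1, 0.4, 0.7]
finger_gap: 27.9
finger_force: 45.0
```

```bash
python3 -m pendant '0 0 -0.05 0 0 0 1;0 0 -0.15 0 0 0 1;0 0 -0.3 0 0 0 1;0 0 -0.45 0 0 0 1;0 0 -0.55 0 0 0 1;0 0 -0.55 0 0 0 1;0 0 -0.55 0 0 0 1'; python3 - <<'E'
from h import *
i=viewer.camera_info("wrist");p,Rt,s=tool();im,d=viewer.camera("wrist");np.save("pics/w4.npy",d);cv2.imwrite("pics/w4.png",im[...,::-1]);np.savez("pics/w4i.npz",p=p,r=Rt.as_rotvec(),**i);print(s["finger_gap"])
t=p+Rt.apply([0,0,139.3]);u,v=proj(i,t)[0];print(t,u,v,s["qpos"]);u,v=int(u),int(v)
cv2.imwrite("pics/w4c.png",cv2.resize(im[v-40:v+35,u-50:u+50,::-1],None,fx=8,fy=8,interpolation=cv2.INTER_NEAREST));print(u-50,v-40)
E
```

```text
clock: 8.47
tool_pos: [388.0, 279.6, 312.3]
ee_rot: [-0.438, 3.109, 0.0]
wrist_force: [0.8, -0.2, -2.1]
finger_gap: 27.5
finger_force: 45.0
27.54985966145526
[388.20324113 279.67058455 173.00085858] 322.8779753335503 226.1905824022956 [-0.71157402  0.15955228 -0.00873235  1.8915224   0.00266726  1.08900126
  1.12928783]
272 186
```

View pics/w4c.png

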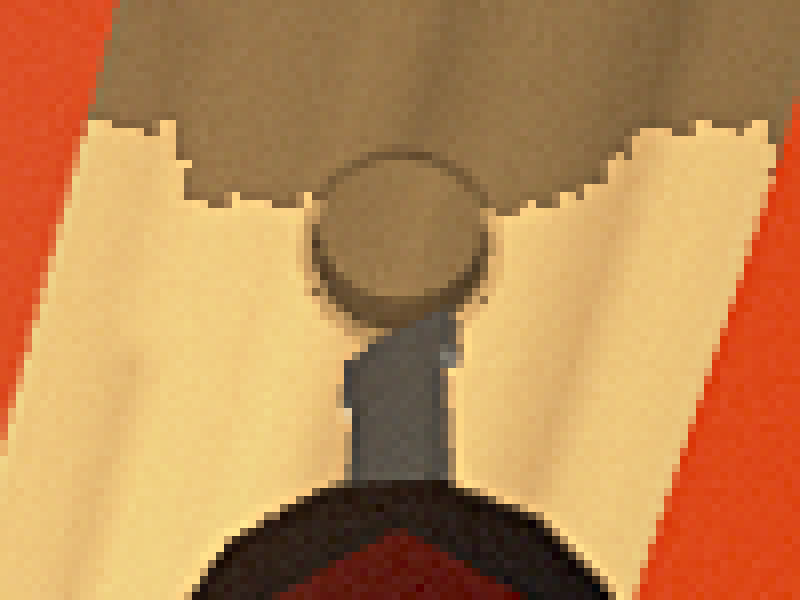

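The blade end runs from (315.5,231) to (329,225) px, about 60° from tool x. I'll set it back and regrip 60° round, so the whole screw turn fits in joint 7's range.

```bash
python3 - <<'E'
from h import *
go([387.5,279.1,174.2],DOWN(np.radians(16)))
E
python3 -m pendant '0 0 0.1 0 0 0 1;0.002 0 0.25 0 0 0 1;0.002 0 0.35 0 0 0 1;0.002 0 0.45 0 0 0 1;0.002 0 0.52 0 0 0 1;0.002 0 0.55 0 0 0 1;0.002 0 0.553 0 0 0 1;0.002 0 0.553 0 0 0 1'
```

```text
shift [-0.0018  0.0009  0.5467] turn [-0.001  -0.0007  0.0005]
clock: 9.18
tool_pos: [386.1, 277.6, 172.6]
ee_rot: [0.437, -3.108, 0.006]
wrist_force: [-3.1, -3.7, 9.9]
finger_gap: 27.6
finger_force: 45.0
```

```bash
python3 -m pendant '0 0 -0.004 0 0 0 1;0 0 -0.004 0 0 0 0.6;0 0 -0.004 0 0 0 0;0 0 -0.004 0 0 0 0;0 0 -0.004 0 0 0 0;0 0 -0.004 0 0 0 0;0 0 -0.004 0 0 0 0;0 0 -0.004 0 0 0 0'; python3 - <<'E'
from h import *
go([387.5,279.1,174.0],DOWN(np.radians(-44)))
E
```

```text
clock: 9.85
tool_pos: [387.0, 279.0, 174.2]
ee_rot: [0.438, -3.111, 0.002]
wrist_force: [0.4, -0.2, 0.2]
finger_gap: 72.2
finger_force: 0.0
shift [-0.0019 -0.0001  0.0008] turn [-9.000e-04  2.000e-04  6.987e-01]
```

```bash
python3 -m pendant '-0.002 0 0 0 0 0.1 0;-0.002 0 0 0 0 0.2 0;-0.002 0 0 0 0 0.3 0;-0.002 0 0 0 0 0.4 0;-0.002 0 0 0 0 0.5 0;-0.002 0 0 0 0 0.6 0;-0.002 0 0 0 0 0.699 0;-0.002 0 0 0 0 0.699 0;-0.002 0 0 0 0 0.699 0;-0.002 0 0 0 0 0.699 0;-0.002 0 0 0 0 0.699 0'; python3 - <<'E'
from h import *
go([387.5,279.1,174.0],DOWN(np.radians(-44)))
E
```

```text
clock: 10.77
tool_pos: [387.5, 279.2, 174.2]
ee_rot: [1.174, 2.913, -0.002]
wrist_force: [-0.2, -0.6, 0.7]
finger_gap: 88.2
finger_force: 0.0
shift [-0.0004 -0.0003  0.0009] turn [-0.0006  0.0006  0.001 ]
```

```bash
python3 -m pendant '0 0 0 0 0 0 0.5;0 0 0 0 0 0 1;0 0 0 0 0 0 1;0 0 0 0 0 0 1;0 0 0 0 0 0 1;0 0 0 0 0 0 1;0 0 0 0 0 0 1;0 0 0 0 0 0 1;0 0 0 0 0 0 1;0 0 0 0 0 0 1' 50;  python3 -m pendant '0 0 -0.05 0 0 0 1;0 0 -0.15 0 0 0 1;0 0 -0.3 0 0 0 1;0 0 -0.45 0 0 0 1;0 0 -0.55 0 0 0 1;0 0 -0.55 0 0 0 1;0 0 -0.55 0 0 0 1;0 0 -0.55 0 0 0 1'; python3 - <<'E'
from h import *
i=viewer.camera_info("wrist");p,Rt,s=tool();im,d=viewer.camera("wrist");np.save("pics/w5.npy",d);cv2.imwrite("pics/w5.png",im[...,::-1])
t=p+Rt.apply([0,0,139.3]);u,v=proj(i,t)[0];print(p,t,u,v,s["qpos"]);P=cloud(i,d)
q=Rt.inv().apply((P-p).reshape(-1,3));m=(q[:,2]>100)&(q[:,2]<145)&(np.hypot(q[:,0],q[:,1])<15);k=q[m];print(m.sum())
for a in range(100,145,4):
    b=k[(k[:,2]>a)&(k[:,2]<=a+4)]
    if len(b)>2:print(a,len(b),np.round(b.min(0),1),np.round(b.max(0),1))
E
```

```text
clock: 11.6
tool_pos: [387.4, 279.0, 174.1]
ee_rot: [1.177, 2.912, -0.002]
wrist_force: [-0.3, 0.5, -1.0]
finger_gap: 27.9
finger_force: 50.0
clock: 12.27
tool_pos: [386.9, 278.8, 310.6]
ee_rot: [-1.177, -2.912, 0.005]
wrist_force: [-0.8, -0.2, -2.0]
finger_gap: 27.6
finger_force: 50.0
[386.85253538 278.84763267 310.57054584] [386.64688553 278.49732131 171.27113813] 322.05979704786466 224.8517970290313 [-0.93052183  0.15714254  0.23758804  1.90545383 -0.04052031  1.08642661
  0.12566406]
113
100 18 [  1.6  -4.3 100.2] [  4.    3.3 103.7]
104 16 [  1.3  -4.4 104.1] [  3.9   3.4 107.7]
108 16 [  1.2  -4.4 108.4] [  3.8   3.5 111.8]
112 18 [  1.1  -4.5 112. ] [  3.9   3.5 115.8]
116 13 [  0.9  -4.6 116. ] [  3.9   3.6 119.5]
120 20 [  0.6  -4.6 120.2] [  5.4   3.7 123.9]
124 5 [  2.   -3.9 124. ] [  5.2   2.2 127.3]
128 3 [  5.   -0.8 128.1] [ 5.200e+00 -1.000e-01  1.313e+02]
```

```bash
cat >> h.py <<'E'
S0=cw([-61.3,68.8,94.2])
E
python3 - <<'E'
from h import *
Rt=INS(30,np.radians(25.1));t=S0+(139.3+40)*NRM;print(t,S0);go(t,Rt)
p,R0,s=tool();mid=np.array([470,120,330]);go(mid,R0)
E
```

```text
[ 503.56823319 -108.9601641   249.47835422] [592.37822783 -96.71649836  94.2       ]
shift [-1.4135 -0.789   0.2468] turn [-0.2218 -0.2758 -0.3037]
shift [-0.6807 -0.225  -0.078 ] turn [0. 0. 0.]
```

```bash
python3 -m pendant '-0.68 -0.225 -0.08 0 0 0 1;-0.68 -0.225 -0.08 0 0 0 1;-0.68 -0.225 -0.08 0 0 0 1;-0.68 -0.225 -0.08 0 0 0 1;-0.68 -0.225 -0.08 -0.05 -0.05 -0.05 1;-0.68 -0.225 -0.08 -0.1 -0.1 -0.1 1;-0.68 -0.225 -0.08 -0.1 -0.1 -0.1 1'; python3 - <<'E'
from h import *
Rt=INS(30,np.radians(25.1));t=S0+(139.3+40)*NRM;go(t,Rt)
E
```

```text
clock: 12.9
tool_pos: [467.7, 118.6, 329.3]
ee_rot: [0.894, 2.806, 0.117]
wrist_force: [-1.0, 0.4, -2.1]
finger_gap: 27.6
finger_force: 50.0
shift [-0.5914 -0.7032  0.3269] turn [-0.1245 -0.1697 -0.2066]
```

```bash
python3 -m pendant '-0.55 -0.7 0.2 -0.12 -0.17 -0.2 1;-0.55 -0.7 0.2 -0.12 -0.17 -0.2 1;-0.55 -0.7 0.2 -0.12 -0.17 -0.2 1;-0.55 -0.7 0.2 -0.12 -0.17 -0.2 1;-0.55 -0.7 0.2 -0.125 -0.17 -0.207 1;-0.59 -0.7 0.3 -0.125 -0.17 -0.207 1;-0.59 -0.7 0.325 -0.125 -0.17 -0.207 1;-0.59 -0.7 0.325 -0.125 -0.17 -0.207 1;-0.59 -0.7 0.325 -0.125 -0.17 -0.207 1'; python3 - <<'E'
from h import *
Rt=INS(30,np.radians(25.1));t=S0+(139.3+40)*NRM;go(t,Rt);print(telemetry.observe()["qpos"])
E
```

```text
clock: 13.65
tool_pos: [500.2, -88.8, 257.0]
ee_rot: [0.397, 2.618, 0.217]
wrist_force: [-0.6, 0.7, -1.1]
finger_gap: 27.5
finger_force: 50.0
shift [-0.0236 -0.0798  0.0259] turn [ 0.0056 -0.0117 -0.0024]
[-0.6811769   0.06695746  0.94074619  2.30004021 -0.68018139  0.40761228
  2.09279124]
```

```bash
python3 -m pendant '-0.0236 -0.08 0.026 0.0056 -0.0117 -0.0024 1;-0.0236 -0.08 0.026 0.0056 -0.0117 -0.0024 1;-0.0236 -0.08 0.026 0.0056 -0.0117 -0.0024 1;-0.0236 -0.08 0.026 0.0056 -0.0117 -0.0024 1'; python3 - <<'E'
from h import *
Rt=INS(30,np.radians(25.1));t=S0+(139.3+40)*NRM;go(t,Rt)
i=viewer.camera_info("wrist");p,Rm,s=tool();im,d=viewer.camera("wrist");np.save("pics/w6.npy",d);cv2.imwrite("pics/w6.png",im[...,::-1]);np.savez("pics/w6i.npz",p=p,r=Rm.as_rotvec(),**i)
uv=proj(i,[p+Rm.apply([0,0,139.3]),S0]);print(uv,s["qpos"]);u,v=uv.mean(0).astype(int)
cv2.imwrite("pics/w6c.png",cv2.resize(im[v-40:v+35,u-50:u+50,::-1],None,fx=8,fy=8,interpolation=cv2.INTER_NEAREST));print(u-50,v-40)
E
```

```text
clock: 13.98
tool_pos: [503.3, -108.8, 250.1]
ee_rot: [0.396, 2.603, 0.2]
wrist_force: [0.6, -0.1, -0.7]
finger_gap: 27.4
finger_force: 50.0
shift [-0.0001 -0.0008  0.0025] turn [-0.0003  0.     -0.0007]
[[322.39812676 225.09068096]
 [322.13382016 214.33050643]] [-0.60215084  0.10812045  0.9190221   2.30025378 -0.82331161  0.4080469
  2.26804303]
272 179
```

View pics/w6c.png

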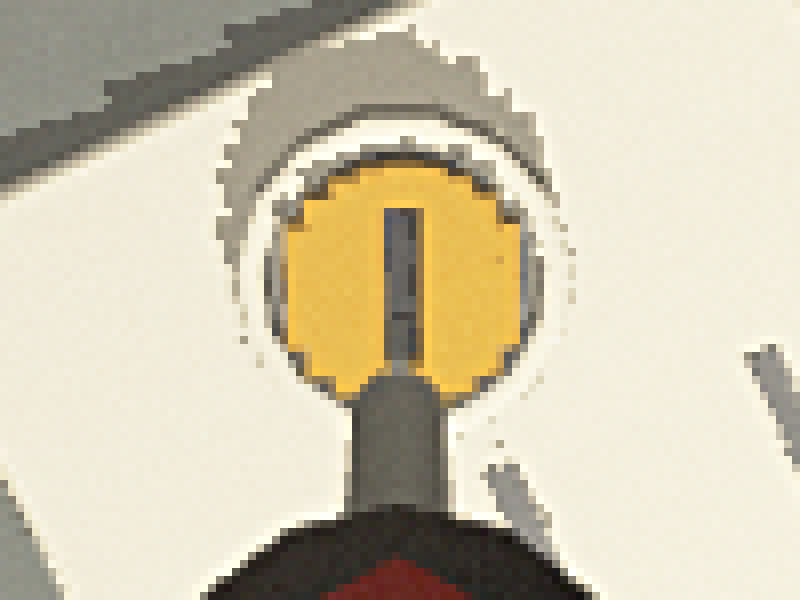

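Tip and slot line up in the crop: the slot is vertical at x≈403, the blade at x≈401, and the head centre at (405,281). Going in.

```bash
python3 -m pendant '0 0 0.06 0 0 0 1;0 0 0.12 0 0 0 1;0 0 0.15 0 0 0 1;0 0 0.16 0 0 0 1;0 0 0.165 0 0 0 1;0 0 0.17 0 0 0 1;0 0 0.175 0 0 0 1;0 0 0.18 0 0 0 1' 60;  python3 - <<'E'
from h import *
Rt=INS(30,np.radians(25.1));go(S0+139.3*NRM,Rt);p,Rm,s=tool();print("tip h",(p+Rm.apply([0,0,139.3])-S0)@NRM,s["torque"],s["wrist_force"]@NRM)
E
```

```text
clock: 14.7
tool_pos: [526.1, -106.5, 212.1]
ee_rot: [0.395, 2.599, 0.2]
wrist_force: [-0.0, 0.1, -1.1]
finger_gap: 27.6
finger_force: 60.0
shift [ 0.0043  0.0006 -0.0149] turn [ 0.0001  0.0021 -0.0002]
tip h -3.717261311983378 [-0.12263867  0.62754933 -0.01492361] -0.9126860868540806
```

```bash
python3 -m pendant '0.004 0 0.005 0 0.002 0 1;0.004 0 0.009 0 0.002 0 1;0.004 0 0.012 0 0.002 0 1;0.004 0 0.014 0 0.002 0 1';  python3 - <<'E'
from h import *
Rt=INS(30,np.radians(25.1));go(S0+133*NRM,Rt);p,Rm,s=tool();print("tip h",(p+Rm.apply([0,0,139.3])-S0)@NRM,s["torque"],s["wrist_force"]@NRM,s["qpos"])
E
```

```text
clock: 15.03
tool_pos: [526.8, -106.2, 208.2]
ee_rot: [0.396, 2.603, 0.2]
wrist_force: [-5.2, 0.1, 6.1]
finger_gap: 27.3
finger_force: 60.0
shift [-0.0005  0.0021 -0.0046] turn [-0.0001 -0.0003 -0.0005]
tip h -7.437660317423853 [0.15660381 0.79283843 0.18609007] 7.847461863831603 [-0.43161497  0.26143687  0.75475879  2.28879123 -1.19619845  0.40199686
  2.60096211]
```

```bash
python3 -m pendant '0 0 0.002 0 0 0.06 1;0 0 0.002 0 0 0.12 1;0 0 0.002 0 0 0.18 1;0 0 0.002 0 0 0.24 1;0 0 0.002 0 0 0.3 1;0 0 0.002 0 0 0.36 1;0 0 0.003 0 0 0.42 1;0 0 0.003 0 0 0.48 1;0 0 0.003 0 0 0.54 1;0 0 0.003 0 0 0.6 1;0 0 0.003 0 0 0.6 1';  python3 - <<'E'
from h import *
p,Rm,s=tool();rel=(INS(30,0).inv()*Rm).as_rotvec();print("spin deg",np.degrees(rel),"tip h",(p+Rm.apply([0,0,139.3])-S0)@NRM,"axis torque",s["torque"]@NRM,"F",s["wrist_force"]@NRM,s["qpos"])
tp=p+Rm.apply([0,0,139.3])-S0;print("tip lat",C.inv().apply(tp-NRM*(tp@NRM)))
E
```

```text
clock: 15.95
tool_pos: [527.3, -106.0, 207.9]
ee_rot: [1.539, 2.234, 0.491]
wrist_force: [-6.1, 0.2, 8.7]
finger_gap: 27.3
finger_force: 60.0
spin deg [-3.65435766e-02  1.75615071e-02  7.69799754e+01] tip h -7.972404868347809 axis torque 0.03915025465077833 F 10.583653272695097 [-0.53061528  0.29345219  0.88086947  2.292226   -1.2581931   0.44859808
  1.75170129]
tip lat [-0.0608202  -0.17859529 -0.03511462]
```

```bash
python3 -m pendant '0 0 0 0 0 0.07 1;0 0 0 0 0 0.14 1;0 0 0.001 0 0 0.21 1;0 0 0.001 0 0 0.28 1;0 0 0.001 0 0 0.35 1;0 0 0.002 0 0 0.42 1;0 0 0.002 0 0 0.49 1;0 0 0.002 0 0 0.56 1;0 0 0.003 0 0 0.63 1;0 0 0.003 0 0 0.7 1;0 0 0.003 0 0 0.77 1;0 0 0.004 0 0 0.84 1;0 0 0.004 0 0 0.91 1;0 0 0.004 0 0 0.91 1';  cat > st.py <<'E'
from h import *
p,Rm,s=tool();rel=(INS(30,0).inv()*Rm).as_rotvec();print("spin deg",np.degrees(rel),"tip h",(p+Rm.apply([0,0,139.3])-S0)@NRM,"axis torque",s["torque"]@NRM,"F",s["wrist_force"]@NRM,s["qpos"])
tp=p+Rm.apply([0,0,139.3])-S0;print("tip lat",C.inv().apply(tp-NRM*(tp@NRM)))
E
python3 st.py
```

```text
clock: 17.12
tool_pos: [527.3, -105.7, 206.7]
ee_rot: [2.845, 0.833, 0.785]
wrist_force: [-6.9, 0.6, 9.5]
finger_gap: 27.4
finger_force: 60.0
spin deg [2.00425268e-02 1.14076033e-01 1.55246247e+02] tip h -8.98546541852315 axis torque 0.00634038408015303 F 11.62585990235048 [-0.57107183  0.31425766  0.93562094  2.29410866 -1.29015004  0.47449184
  0.41366185]
tip lat [-0.63720741  0.15412011 -0.36789194]
```

```bash
python3 -m pendant '0 0 0 0 0 0.07 1;0 0 0 0 0 0.14 1;0 0 0.001 0 0 0.21 1;0 0 0.001 0 0 0.28 1;0 0 0.001 0 0 0.35 1;0 0 0.001 0 0 0.35 1'; python3 st.py
```

```text
clock: 17.62
tool_pos: [527.4, -105.5, 206.5]
ee_rot: [-2.977, -0.067, -0.791]
wrist_force: [-6.9, 2.1, 8.6]
finger_gap: 27.6
finger_force: 60.0
spin deg [-6.04426825e-02 -1.50308417e-01 -1.74688166e+02] tip h -9.289665354262134 axis torque 0.004240536386376002 F 10.697490124222016 [-0.57381999  0.31656013  0.93917515  2.29415347 -1.29374346  0.47687616
 -0.10830096]
tip lat [-0.63374531  0.44551321 -0.3658931 ]
```

```bash
python3 -m pendant '0 0 0.001 0 0 0.07 1;0 0 0.001 0 0 0.14 1;0 0 0.001 0 0 0.21 1;0 0 0.002 0 0 0.28 1;0 0 0.002 0 0 0.35 1;0 0 0.003 0 0 0.42 1;0 0 0.003 0 0 0.49 1;0 0 0.003 0 0 0.56 1;0 0 0.004 0 0 0.63 1;0 0 0.004 0 0 0.7 1;0 0 0.004 0 0 0.7 1'; python3 st.py
```

```text
clock: 18.53
tool_pos: [528.0, -105.3, 205.8]
ee_rot: [-2.425, 1.333, -0.593]
wrist_force: [-9.3, 1.9, 11.3]
finger_gap: 27.5
finger_force: 60.0
spin deg [-8.92265325e-02 -1.21477496e-01 -1.14518367e+02] tip h -10.175969534580531 axis torque 0.005399901508009232 F 14.283010611394753 [-0.56757996  0.31759971  0.93166899  2.29352112 -1.29775494  0.47556845
 -1.15510163]
tip lat [-0.39323112  0.59246895 -0.22703217]
```

```bash
python3 -m pendant '0 0 0 0 0 0.04 1;0 0 0 0 0 0.08 1;0 0 0.001 0 0 0.12 1;0 0 0.001 0 0 0.16 1;0 0 0.001 0 0 0.18 1;0 0 0.001 0 0 0.18 1'; python3 st.py; python3 -c "
from h import *
print(telemetry.observe()['joint_efforts'])"
```

```text
clock: 19.03
tool_pos: [528.2, -105.3, 205.7]
ee_rot: [-2.194, 1.619, -0.521]
wrist_force: [-9.9, 1.5, 11.3]
finger_gap: 27.8
finger_force: 60.0
spin deg [-9.72454303e-02 -1.15532214e-01 -9.92688153e+01] tip h -10.388026193121954 axis torque 0.02886323690148278 F 14.635439664916289 [-0.56539175  0.31750783  0.92888901  2.29333812 -1.2983226   0.47477796
 -1.4208101 ]
tip lat [-0.31491707  0.63687542 -0.18181753]
[  0.31609355 -22.10386634   5.58203727 -19.69837368  -1.22137014
  -1.56307664  -0.47982741]
```

```bash
echo 'print("eff7",s["joint_efforts"][6],"along tool z",Rm.inv().apply(s["torque"]))' >> st.py; python3 st.py | tail -1; python3 -m pendant '0 0 0 0 0 0.02 1;0 0 0 0 0 0.04 1;0 0 0 0 0 0.06 1;0 0 0 0 0 0.06 1'; python3 st.py
```

```text
eff7 -0.4798274114727974 along tool z [-0.74107692 -1.32846781 -0.02665844]
clock: 19.37
tool_pos: [528.2, -105.2, 205.6]
ee_rot: [-2.11, 1.709, -0.495]
wrist_force: [-9.2, 2.5, 11.0]
finger_gap: 27.4
finger_force: 60.0
spin deg [ -0.10108251  -0.10865074 -94.12161026] tip h -10.405887392412957 axis torque 0.03069794823958015 F 13.96191585060107 [-0.5656441   0.31766225  0.92917698  2.29332139 -1.29849622  0.47490877
 -1.51055318]
tip lat [-0.30561711  0.64681663 -0.1764482 ]
eff7 -0.4151858389377594 along tool z [-0.87386412 -1.27673346 -0.0284738 ]
```

```bash
python3 -m pendant '0 0 0 0 0 0.02 1;0 0 0 0 0 0.04 1;0 0 0 0 0 0.06 1;0 0 0 0 0 0.06 1'; python3 st.py;  python3 -m pendant '0 0 0 0 0 0.02 1;0 0 0 0 0 0.04 1;0 0 0 0 0 0.06 1;0 0 0 0 0 0.06 1'; python3 st.py
```

```text
clock: 19.7
tool_pos: [528.2, -105.2, 205.6]
ee_rot: [-2.023, 1.794, -0.469]
wrist_force: [-8.3, 1.2, 12.1]
finger_gap: 27.6
finger_force: 60.0
spin deg [ -0.10600321  -0.10058287 -88.96914646] tip h -10.430748404251029 axis torque 0.052852997741203375 F 14.487490267629436 [-0.56590641  0.31781489  0.92942534  2.29331124 -1.29862585  0.47500656
 -1.60045953]
tip lat [-0.30571298  0.67294805 -0.17650355]
eff7 -0.4147025663405657 along tool z [-0.9426974  -1.15723269 -0.05077839]
clock: 20.03
tool_pos: [528.2, -105.2, 205.6]
ee_rot: [-1.933, 1.876, -0.442]
wrist_force: [-8.3, 1.9, 11.3]
finger_gap: 27.4
finger_force: 60.0
spin deg [ -0.10849254  -0.09492402 -83.8273993 ] tip h -10.429967220011921 axis torque 0.06654845151558053 F 13.766183012116894 [-0.56611521  0.31791235  0.92969482  2.29325489 -1.29866342  0.47514186
 -1.69020899]
tip lat [-0.27671324  0.66817032 -0.15976054]
eff7 -0.45908667147159576 along tool z [-1.0306341  -1.01464669 -0.06447803]
```

```bash
python3 -m pendant '0 0 0 0 0 0.02 1;0 0 0 0 0 0.04 1;0 0 0 0 0 0.06 1;0 0 0 0 0 0.08 1;0 0 0 0 0 0.1 1;0 0 0 0 0 0.12 1;0 0 0 0 0 0.12 1'; python3 st.py
```

```text
clock: 20.62
tool_pos: [528.3, -105.4, 205.7]
ee_rot: [-1.744, 2.027, -0.387]
wrist_force: [-7.6, 2.5, 10.9]
finger_gap: 27.7
finger_force: 60.0
spin deg [-8.86318232e-02 -6.60306952e-02 -7.35359125e+01] tip h -10.421444791578553 axis torque 0.17434597604676974 F 13.057525909650371 [-0.56650353  0.31812833  0.93029556  2.29312921 -1.29874008  0.47499285
 -1.86978904]
tip lat [-0.22085212  0.40237896 -0.12750911]
eff7 -0.6085642240941525 along tool z [-1.12613332 -0.74770971 -0.17278703]
```

```bash
python3 -m pendant '0 0 0 0 0 0.02 1;0 0 0 0 0 0.04 1;0 0 0 0 0 0.06 1;0 0 0 0 0 0.08 1;0 0 0 0 0 0.08 1'; python3 st.py
```

```text
clock: 21.03
tool_pos: [528.3, -105.4, 205.7]
ee_rot: [-1.613, 2.119, -0.348]
wrist_force: [-8.7, 1.5, 11.0]
finger_gap: 27.5
finger_force: 60.1
spin deg [-9.27529061e-02 -5.57036879e-02 -6.66922058e+01] tip h -10.422335865678848 axis torque 0.34425228030885674 F 13.74482346433416 [-0.56676249  0.3182483   0.93061839  2.29306647 -1.29861763  0.47513907
 -1.98940039]
tip lat [-0.22043763  0.39458098 -0.12726981]
eff7 -0.7546921446919441 along tool z [-1.20719789 -0.58972805 -0.34276776]
```

Torque has climbed to 0.34 N m with no further sinking, so the screw is home. Relax the twist, withdraw and look.

```bash
python3 -m pendant '0 0 0 0 0 -0.06 1;0 0 -0.006 0 0 -0.12 1;0 0 -0.012 0 0 -0.12 1;0 0 -0.03 0 0 -0.12 1;0 0 -0.06 0 0 -0.12 1;0 0 -0.12 0 0 -0.12 1;0 0 -0.2 0 0 -0.12 1;0 0 -0.2 0 0 -0.12 1;0 0 -0.2 0 0 -0.12 1'; python3 - <<'E'
from h import *
i=viewer.camera_info("wrist");p,Rm,s=tool();im,d=viewer.camera("wrist");P=cloud(i,d)
Q=C.inv().apply((P-CC).reshape(-1,3)).reshape(P.shape);n=np.array([-.5,0,.8660254]);h=(Q-[-100,0,50])@n
sc=C.inv().apply(S0-CC);r=np.linalg.norm((Q-sc)-((Q-sc)@n)[...,None]*n,axis=-1)
for a,b in((3,9),(9,13),(16.5,19),(23,28)):
    m=(r>a)&(r<b)&(abs(h-15)<11);print(a,b,m.sum(),np.percentile(h[m],[25,50,75]))
print(s["qpos"])
uv=proj(i,[p+Rm.apply([0,0,139.3]),S0]);print(uv);u,v=uv.mean(0).astype(int);cv2.imwrite("pics/w7c.png",cv2.resize(im[v-45:v+30,u-50:u+50,::-1],None,fx=8,fy=8,interpolation=cv2.INTER_NEAREST));print(u-50,v-45)
E
```

```text
clock: 21.78
tool_pos: [504.3, -108.4, 249.2]
ee_rot: [-1.807, 1.978, -0.407]
wrist_force: [0.9, 1.5, -1.1]
finger_gap: 27.2
finger_force: 60.0
3 9 249 [16.18503987 17.44915138 18.01160758]
9 13 303 [17.15785204 17.68350209 18.19015667]
16.5 19 285 [17.08132323 17.54611739 18.102831  ]
23 28 834 [7.2062712  7.71628072 8.24948901]
[-0.75803281  0.14628498  1.10987134  2.30440721 -0.9274812   0.44688135
 -2.1277963 ]
[[322.20715224 227.57758022]
 [322.87957933 215.95670566]]
272 176
```

View pics/w7c.png

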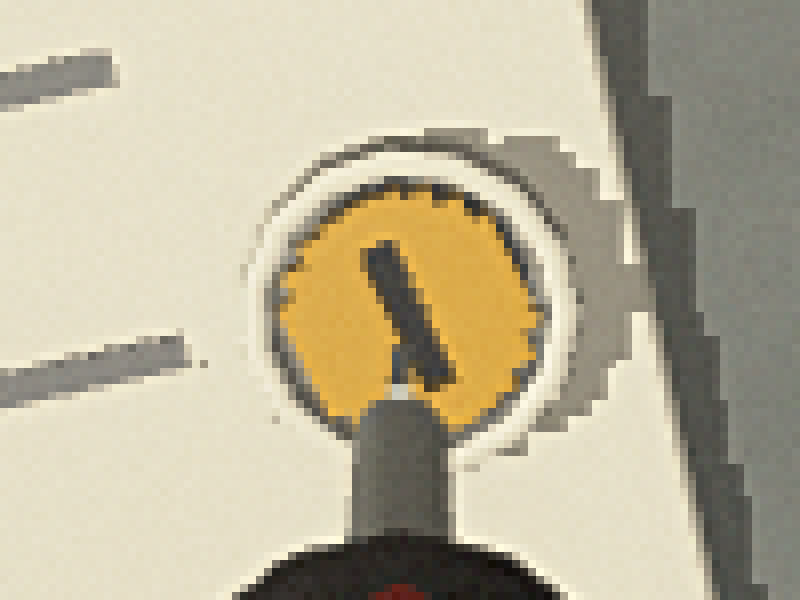

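The head is now flush with its collar (17.7 vs 17.5 mm) and the slot has turned with it. Now back to the rack.

```bash
python3 - <<'E'
from h import *
p,R0,s=tool()
m1=np.array([480,0,340]);R1=INS(15,np.radians(220));go(m1,R1);print(m1)
go(np.array([387.2,279,315]),DOWN(np.radians(-134)),m1,R1)
E
```

```text
shift [-0.4663 -0.0476 -0.3343] turn [-0.1747 -0.0577 -0.7289]
[480   0 340]
shift [-0.9224 -0.7354  0.0409] turn [-0.003  -0.1887 -0.9038]
```

```bash
python3 -m pendant '0 0 -0.15 0 0 -0.08 1;-0.2 -0.02 -0.33 -0.04 -0.01 -0.16 1;-0.466 -0.048 -0.334 -0.08 -0.02 -0.24 1;-0.466 -0.048 -0.334 -0.1 -0.03 -0.32 1;-0.466 -0.048 -0.334 -0.12 -0.04 -0.4 1;-0.466 -0.048 -0.334 -0.14 -0.05 -0.48 1;-0.466 -0.048 -0.334 -0.16 -0.055 -0.56 1;-0.466 -0.048 -0.334 -0.175 -0.058 -0.64 1;-0.466 -0.048 -0.334 -0.175 -0.058 -0.729 1;-0.466 -0.048 -0.334 -0.175 -0.058 -0.729 1;-0.466 -0.048 -0.334 -0.175 -0.058 -0.729 1;-0.466 -0.048 -0.334 -0.175 -0.058 -0.729 1'; python3 - <<'E'
from h import *
p,R0,s=tool();print(s["qpos"])
m1=np.array([410,190,330]);R1=INS(5,np.radians(165));go(m1,R1)
go(np.array([387.2,279,330]),DOWN(np.radians(-134)),m1,R1)
E
```

```text
clock: 22.83
tool_pos: [479.3, -0.2, 338.3]
ee_rot: [-2.889, 0.852, -0.354]
wrist_force: [0.8, -0.7, -1.4]
finger_gap: 27.7
finger_force: 60.0
[-0.49281474 -0.03454321  0.40553059  2.05963911 -0.00310741  0.85618597
 -2.22830468]
shift [-0.6479 -0.4866 -0.0093] turn [-0.0283 -0.115  -0.6467]
shift [ 0.0543 -0.3634 -0.0036] turn [ 0.0262 -0.0524 -0.2692]
```

```bash
python3 -m pendant '-0.1 -0.08 0 -0.003 -0.01 -0.08 1;-0.22 -0.16 0 -0.008 -0.03 -0.16 1;-0.33 -0.24 0 -0.012 -0.045 -0.24 1;-0.44 -0.32 0 -0.016 -0.06 -0.32 1;-0.54 -0.4 0 -0.02 -0.08 -0.4 1;-0.648 -0.487 -0.01 -0.024 -0.1 -0.48 1;-0.648 -0.487 -0.01 -0.028 -0.115 -0.56 1;-0.648 -0.487 -0.01 -0.028 -0.115 -0.647 1;-0.648 -0.487 -0.01 -0.028 -0.115 -0.647 1;-0.648 -0.487 -0.01 -0.028 -0.115 -0.647 1'; python3 - <<'E'
from h import *
p,R0,s=tool();print(s["qpos"])
go(np.array([387.2,279,325]),DOWN(np.radians(-134)))
E
```

```text
clock: 23.67
tool_pos: [410.7, 190.1, 330.1]
ee_rot: [3.074, 0.609, 0.138]
wrist_force: [0.1, -0.4, -1.5]
finger_gap: 27.3
finger_force: 60.0
[-0.72901693  0.03579668  0.17560491  1.99009688  0.0334864   1.03561261
 -1.74926019]
shift [ 0.0471 -0.3648  0.0165] turn [ 0.0259 -0.0532 -0.2742]
```

```bash
python3 -m pendant '0.01 -0.1 0 0.026 -0.053 -0.08 1;0.03 -0.22 0 0.026 -0.053 -0.16 1;0.047 -0.3 0.016 0.026 -0.053 -0.24 1;0.047 -0.365 0.016 0.026 -0.053 -0.274 1;0.047 -0.365 0.016 0.026 -0.053 -0.274 1;0.047 -0.365 0.016 0.026 -0.053 -0.274 1;0.047 -0.365 0.016 0.026 -0.053 -0.274 1;0.047 -0.365 0.016 0.026 -0.053 -0.274 1'; python3 - <<'E'
from h import *
go(np.array([387.2,279,325]),DOWN(np.radians(-134)))
i=viewer.camera_info("wrist");p,Rm,s=tool();im,d=viewer.camera("wrist");P=cloud(i,d);print(s["qpos"])
uv=proj(i,[p+Rm.apply([0,0,139.3]),[387.5,279.2,135]]);print(uv);u,v=uv.mean(0).astype(int);cv2.imwrite("pics/w8.png",cv2.resize(im[v-45:v+30,u-50:u+50,::-1],None,fx=8,fy=8,interpolation=cv2.INTER_NEAREST));print(u-50,v-45)
E
```

```text
clock: 24.33
tool_pos: [387.9, 277.2, 326.4]
ee_rot: [2.891, 1.225, 0.005]
wrist_force: [-0.7, -0.5, -1.7]
finger_gap: 27.5
finger_force: 60.0
shift [ 0.0033 -0.0068  0.0057] turn [ 0.0021 -0.0016 -0.0007]
[-0.80290311  0.13973146  0.09561634  1.88105471 -0.01152784  1.11879786
 -1.47226844]
[[319.94600644 225.51835474]
 [317.69711768 211.39525241]]
268 173
```

View pics/w8.png

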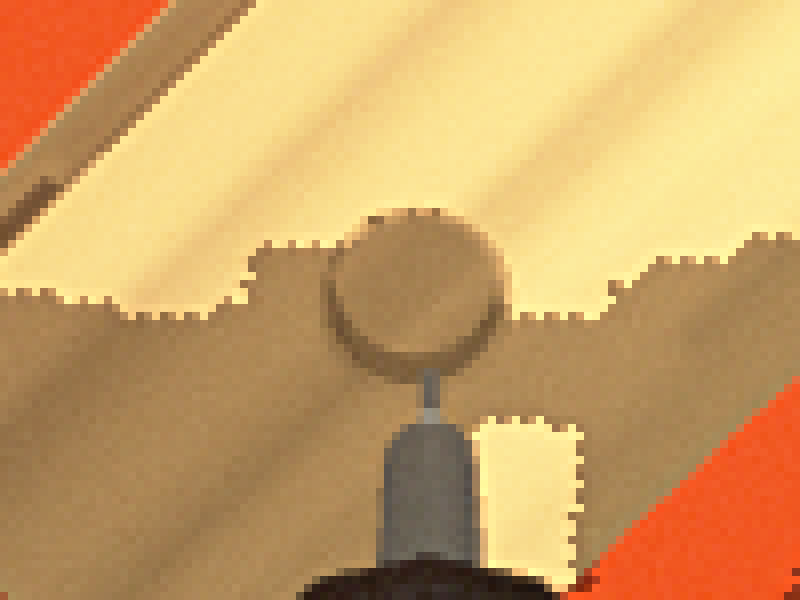

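The hole rim is centred near (320,210) px and the blade at (322,225). That means a correction of about −1.8 mm in tool y and +1 mm in x, which agrees with the remembered pick pose.

```bash
python3 -m pendant '0.005 -0.007 0.03 0.002 -0.0016 0 1;0.005 -0.007 0.06 0.002 -0.0016 0 1;0.005 -0.007 0.06 0.002 -0.0016 0 1;0.005 -0.007 0.06 0.002 -0.0016 0 1'; python3 - <<'E'
from h import *
p,Rm,s=tool();print(p,p+Rm.apply([0,0,139.3]))
go(np.array([387.4,279.1,175]),DOWN(np.radians(-134)))
E
```

```text
clock: 24.72
tool_pos: [386.7, 280.3, 310.6]
ee_rot: [2.889, 1.232, -0.002]
wrist_force: [-0.3, -0.8, -1.6]
finger_gap: 27.4
finger_force: 60.0
[386.68978097 280.33096598 310.56834164] [386.53135543 280.16911806 171.26852575]
shift [-0.0007  0.0055  0.5423] turn [-0.      0.0011  0.002 ]
```

```bash
python3 -m pendant '0 0.004 0.1 0 0 0 1;0 0.004 0.22 0 0 0 1;0 0.004 0.34 0 0 0 1;0 0.004 0.44 0 0 0 1;0 0.004 0.5 0 0 0 1;0 0.004 0.515 0 0 0 1;0 0.004 0.525 0 0 0 1;0 0.004 0.525 0 0 0 1'; python3 -c "
from h import *
go(np.array([387.4,279.1,174]),DOWN(np.radians(-134)))"
```

```text
clock: 25.38
tool_pos: [388.2, 280.4, 180.6]
ee_rot: [-2.89, -1.232, -0.001]
wrist_force: [0.8, -0.3, -1.7]
finger_gap: 27.9
finger_force: 60.0
shift [-0.0059  0.0012  0.0262] turn [ 0.0001 -0.0005  0.0022]
```

```bash
python3 -m pendant '-0.004 0.002 0.008 0 0 0 1;-0.004 0.002 0.014 0 0 0 1;-0.004 0.002 0.018 0 0 0 1;-0.004 0.002 0.022 0 0 0 1;-0.004 0.002 0.022 0 0 0 1'; python3 -m pendant '0 0 0.002 0 0 0 1;0 0 0.004 0 0 0 1;0 0 0.006 0 0 0 1'
```

```text
clock: 25.8
tool_pos: [387.5, 279.1, 174.7]
ee_rot: [-2.89, -1.232, -0.001]
wrist_force: [0.4, -0.2, -1.4]
finger_gap: 27.6
finger_force: 60.0
clock: 26.05
tool_pos: [387.7, 279.2, 174.0]
ee_rot: [-2.89, -1.232, -0.0]
wrist_force: [-4.4, -3.0, 16.0]
finger_gap: 27.5
finger_force: 60.0
```

Seated: 16 N of contact at z=174, the same height as at pick-up. Release gently and retreat upward.

```bash
python3 -m pendant '0 0 -0.004 0 0 0 1;0 0 -0.005 0 0 0 0.8;0 0 -0.005 0 0 0 0.5;0 0 -0.005 0 0 0 0;0 0 -0.005 0 0 0 0;0 0 -0.005 0 0 0 0;0 0 -0.005 0 0 0 0;0 0 -0.005 0 0 0 0;0 0 -0.005 0 0 0 0;0 0 -0.005 0 0 0 0' 10; python3 -m pendant '0 0 -0.05 0 0 0 0;0 0 -0.15 0 0 0 0;0 0 -0.3 0 0 0 0;0 0 -0.45 0 0 0 0;0 0 -0.55 0 0 0 0;0 0 -0.55 0 0 0 0;0 0 -0.55 0 0 0 0;0 0 -0.55 0 0 0 0'; python3 - <<'E'
from h import *
a=[]
for n in("wrist","side"):
    im,d=viewer.camera(n);P=cloud(viewer.camera_info(n),d);x,y,z=np.moveaxis(P,-1,0);m=(abs(x-388)<25)&(abs(y-280)<25)&(z>215)&(z<235);print(n,m.sum(),P[m].mean(0) if m.any() else 0)
    a.append(cv2.resize(im[...,::-1],(400,300)) if n=="wrist" else cv2.resize(im[170:410,210:530,::-1],(400,300)))
cv2.imwrite("pics/end.png",np.hstack(a))
E
```

```text
clock: 26.88
tool_pos: [387.5, 279.0, 174.3]
ee_rot: [2.89, 1.232, 0.0]
wrist_force: [-0.8, 0.1, 0.5]
finger_gap: 79.2
finger_force: 0.0
clock: 27.55
tool_pos: [387.0, 278.6, 311.0]
ee_rot: [2.889, 1.232, -0.002]
wrist_force: [-0.0, 0.7, -0.1]
finger_gap: 88.0
finger_force: 0.0
wrist 1484 [388.95266347 278.82627414 223.11479316]
side 128 [385.80259312 282.97041878 221.09278628]
```

View pics/end.png

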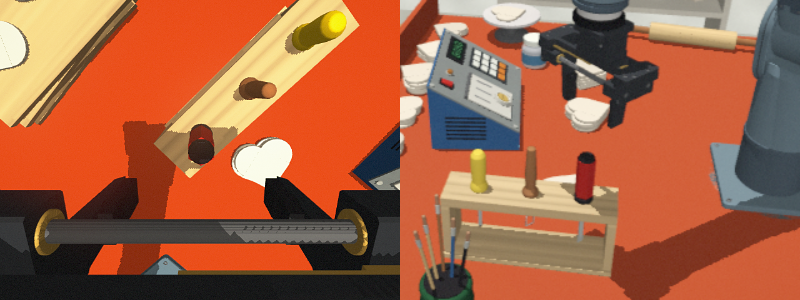

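The driver stands upright in its own hole at (585,175) in the right half of the picture. The cover is shut and the arm is clear of everything.

```bash
python3 -c "
from rig import workorder
print(workorder.sign_off())"
```

```text
the job is handed in; nothing more can be done
None
```

I shut the fuse cover, drove the screw fully home (head flush with its collar, hard stop felt at 0.34 N m), and set the red screwdriver back upright in its own hole and let go; I signed off at about 27.6 s.

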